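Set the gib screw of a drilling jig

TASK

Set the slide of the drilling jig: screw the thumbscrew in (clockwise) until you feel it bottom and it is snug, without forcing it, then back it off a quarter turn. After that push the carriage along its rail right up against the pine board and let go; leave the other things on the bench where they are.

Things in the scene. Friction and masses are not known exactly. Their poses are not given: they have to be found in the camera images.
- wing (a point): centre of the thumbscrew's steel wing on the carriage: upright bar 46 mm long, 10 thick, 28 high, turning about the vertical. Point on the axis, half-way up the bar, 100 mm above the bench. x along the bar to the end with a small dark pin on top, y across it (pinch so), z up. Hub of 12 mm radius, its top 14 mm below the point; ring top 24 mm, carriage top 42 mm below
- thread (a point): the screw's foot, on its axis, 69 mm above the bench. Clockwise from above screws in, at about 0.05 N m; it does not visibly sink. It bottoms after 0.5 to 1.5 rad from the start, never the same, nothing shows where. There the moment jumps to 0.25 N m, then climbs 1.2 N m per rad: 0.35 to 0.45 N m is snug, over 0.54 N m (0.24 rad past the bottom) is forced. Turned back, this unwinds first
- screw (a joint): rad the thumbscrew is turned back (anticlockwise from above) from the dark friction ring with pointer under it; 0 = pin end over the pointer. Starts 0 to 0.2. Screwing in takes it to 0 and then carries the ring along, reading 0 bottomed or not; turned back (0.02 N m) the ring stays and this reads the back-off: quarter turn 1.57. At 3.0 it would drag the ring back
- carriage_top (a point): centre of the top face of the aluminium carriage, a bridge 80 mm (x) by 70 (y) by 40 high over the rail, top 58 mm above the bench. y points along the rail to the pine board, z up
- carriage (a joint): carriage position along the rail, m: 0 at the end away from the board, starts 0 to 0.035, 0.10 when its face meets the board's edge (home). Slides with about 3 N, whether pushed on its side or by the held wing
- shoe_face (a point): centre of the under face of the rubber-faced pressure shoe (30 by 50 mm) under the carriage's bridge: 25 mm below carriage_top until the screw bottoms, then it sinks 3 mm per rad of further turning (0.15 mm, 0.05 rad, is the least that counts as bottomed; 0.72 mm is forced)
- jig: fixed plywood base of the jig, 170 mm (x) by 310 mm (y) by 18 mm; origin at the centre of its underside, y along the rail. The rail runs along its middle to the pine board (150 by 65 by 22 mm, its top 40 mm above the bench, its edge at y = +85 mm)
- tealight: bystander: a tea light, 39 mm across, 16 mm high; origin at the centre of its underside
- offcut: bystander: a pine offcut 90 by 45 by 20 mm; origin at the centre of its underside
- square: bystander: a small try square lying flat, 75 mm wooden stock and steel blade, 14 mm high; origin at the middle of its underside

How it is judged (in metres and radians):
On the way, in this order (a step that is already met when the one before it is completed fails the run):
1. the thumbscrew is bottomed and snug: the shoe is squeezed by at least 0.15 mm (z of shoe_face in the frame of carriage_top below -0.02515 m), for 0.2 s.
2. the thumbscrew is backed off a quarter turn (within 0.3 rad), before the carriage is home (value of joint screw between 1.27 and 1.87 rad and value of joint carriage below 0.09 m), for 0.2 s.
3. the carriage is home against the board (value of joint carriage above 0.096 m), for 0.2 s.
At the end, for the whole second after the job is handed in: the thumbscrew stands a quarter turn back from its bottom (screw 1.27 to 1.87 rad) with the shoe unsqueezed (less than 0.15 mm), the carriage is at rest within 4 mm of the board, all released (value of joint screw between 1.27 and 1.87 rad and value of joint carriage above 0.096 m and z of shoe_face in the frame of carriage_top above -0.02515 m and velocity of joint carriage between -0.01 and 0.01 m/s and velocity of joint screw between -0.1 and 0.1 rad/s); the robot touches nothing.
It fails at once if the thumbscrew is forced: more than 0.24 rad past the bottom (above 0.54 N m) (z of shoe_face in the frame of carriage_top below -0.02572 m).
It fails at once if a bystander is moved by more than 20 mm (distance of any of tealight, offcut, square from where it was at the start of the episode above 0.02 m).
It also fails if it takes over 61 s, if anything falls off the work surface, if the arm or the gripper's body presses on something with over 40 N, if the wrist force passes 120 N, or if a joint passes its speed limit or range.

ROBOT

A 6-joint arm with a two-finger parallel gripper is mounted at the origin on the work surface. World frame = base frame: x ahead of the robot, y to its left, z up, the work surface at z = 0. Lengths are in mm, angles in degrees, forces in N, time in s.
With the tool pointing down it reaches from about 425 to 1125 mm from the base axis. Payload 14.9 kg.
Tool frame: the origin (TCP) lies at the very end of the fingers, on their centre line; the grasp point (between the pads) lies 19 mm behind it; z points along the fingers, y is the direction in which the jaws open and shut (so a half turn about z gives the same grasp; the last joint's range is limited). The gripper opens to 91 mm and grips with 3 to 60 N. Pads are 32 mm wide; open, the fingers measure 118 mm over their backs; the gripper's body (76 mm by 178 mm) begins 60 mm behind the grasp point.
Start: joints at [-77.653, 21.709, 99.362, -0, 58.929, -1.908], TCP at [172.363, -678.461, 213.932] pointing down, gripper open.
Joint ranges: [-158.91, 158.91], [-42.39, 125.64], [0.06, 152.35], [-60.88, 240.88], [17.5, 164.5], [-176.32, 176.32]. Speed limits (degrees/s): [108.29, 108.29, 136.94, 180, 180, 180].

INTERFACE

Orientations are given as [roll, pitch, yaw] about the fixed x, y, z axes, in that order (R = Rz(yaw) Ry(pitch) Rx(roll)).
In Python, from bench import robot gives the robot as it stands. The module is installed in compiled form; this text tells all that it offers.
- The arm moves only by the shell command python3 -m jog 'ROWS'. ROWS is a JSON object of lists of equal length, an entry for each row: "claw": the closure in counts, from 0 (fully open) to 255 (shut); "delta_pos": the shift along the world's x, y, z in cm, a list of three; "roll": the turn about the world's z in degrees. A call has 1 to 5 rows; each row is the pose to reach, as a shift and turn from the pose commanded when the call began; what a row does not reach only later rows make up. A row lasts 1/12 s, in which the tool goes at most 41.7 mm and 7.16 degrees, less where a joint would pass 70% of its speed; a pose out of reach is approached as far as the arm can. A call with a gripper value outside its range is refused whole. The fingers move at their own pace and stop on an object; the grip force is fixed at half the most. Time passes only in rows, so rows that repeat a pose let the fingers close. It gives the time, the measured TCP pose, the force and the opening at its end, in the units of the state.
- robot.sense(): the state, without advancing time (a new reading comes with each control period).
- robot.read_camera(name): name is "scene" or "top" or "wrist"; returns a dict with "pixels" (420x560x3 uint8, red, green, blue), "fx", "fy", "cx", "cy" (pixels), "pose" (4x4, takes a point from camera to world coordinates). Camera axes: x right, y down, z forward; pixel columns grow to the right and rows downward; lengths in mm; the calibration is good to about 2 mm. A picture is of the moment at which its call begins. There is no depth.
- robot.hand_in(): hands the job in, once; it reports no verdict.
The state is a dict: "time_s": time; "joint_pos": joint angles; "dq": joint speeds; "effort": joint torques, N m; "eef_pos": TCP position; "orientation": TCP orientation; "force": force on the tool from outside, world axes, zero at the start; "torque": the same for the moment, N m; "finger_gap": finger opening in mm.
Only numpy, scipy, OpenCV 4.12 (cv2) and the standard library are available. Lean on these libraries where they do the work, as an engineer would, in place of code of your own. Each camera call takes 0.05 s, during which the arm holds its last target. There are 200 camera calls.

## Working session

There is one attempt and no reset: what is moved stays moved. The work goes in short steps, Python scripts to look and compute and a shell command to move; the robot and the scene stay as the last step left them, time stands still between calls to the robot, and variables do not carry over. Pictures are saved under pics/ and viewed, about 8 in all and at most 12, crops included, and the job is handed in when it is done.

```bash
mkdir -p pics
cat > h.py <<'E'
import cv2,numpy as np,pickle
from bench import robot
def shot(n,f):
    c=robot.read_camera(n); cv2.imwrite(f'pics/{f}.png',c['pixels'][:,:,::-1]); pickle.dump(c,open(f'pics/{f}.pkl','wb')); return c
def load(f): return pickle.load(open(f'pics/{f}.pkl','rb'))
def ray(c,u,v):
    P=np.array(c['pose']); d=P[:3,:3]@[(u-c['cx'])/c['fx'],(v-c['cy'])/c['fy'],1]; return P[:3,3],d
def plane(c,u,v,z):
    o,d=ray(c,u,v); return o+d*(z-o[2])/d[2]
E
python3 - <<'E'
from h import *
a=shot('top','top1');b=shot('scene','scene1')
for c in(a,b):print(np.round(c['pose'],2).tolist(),c['fx'])
print(robot.sense())
E
```

```text
[[-0.01, -0.99, 0.16, 323.95], [-1.0, 0.01, -0.0, -0.14], [-0.0, -0.16, -0.99, 1331.21], [0.0, 0.0, 0.0, 1.0]] 533.2677775516262
[[0.86, 0.27, -0.42, 1022.42], [0.5, -0.48, 0.72, -806.19], [-0.01, -0.84, -0.55, 692.9], [0.0, 0.0, 0.0, 1.0]] 422.1115740705829
{'time_s': 0.1, 'joint_pos': array([-7.76510016e+01,  2.17352171e+01,  9.93915560e+01, -1.50645688e-03,
        5.89297361e+01, -1.90741677e+00]), 'dq': array([ 0.05008433, -0.14825165, -0.05925704,  0.00542292,  0.03202514,
        0.02010984]), 'effort': array([-1.27979460e-03, -7.65033245e+01, -4.35294664e+01,  6.51608943e-02,
        3.98595922e-02, -3.66567372e-05]), 'eef_pos': array([ 172.30258074, -678.09829064,  213.36354158]), 'orientation': array([-1.79943479e+02, -5.92033548e-04,  1.42571930e+01]), 'force': array([0.46466993, 0.26057474, 0.53792817]), 'torque': array([-0.05782699,  0.00172782,  0.02544159]), 'finger_gap': 91.1464704359853}
```

View pics/top1.png

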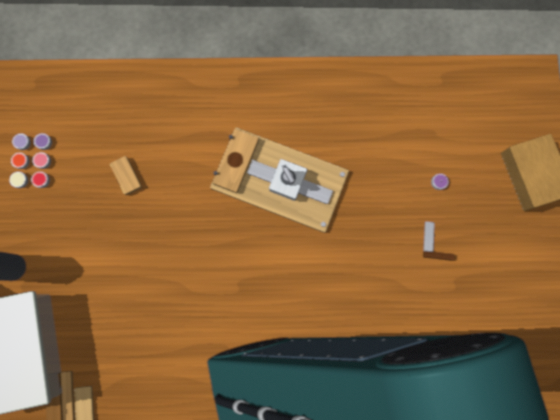

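The top view shows the jig at about (280,180), the board at its left end (237,160) and the wing at (288,173). The bystanders are well clear. Next I'll enlarge the jig.

Run:
```python
from h import *
a=load('top1');b=load('scene1')
w=plane(a,288,173,100);print(w)
P=np.array(b['pose']);q=P[:3,:3].T@(w-P[:3,3]);u=b['cx']+b['fx']*q[0]/q[2];v=b['cy']+b['fy']*q[1]/q[2];print(u,v)
f=lambda c,u,v,r,s:cv2.resize(c['pixels'][max(v-r,0):v+r,max(u-r,0):u+r,::-1],(s,s),interpolation=cv2.INTER_CUBIC)
cv2.imwrite('pics/crop1.png',np.hstack([f(a,288,178,30,400),f(b,int(u),int(v),40,400)]))
for uv in[(237,129),(350,172),(327,231),(211,187)]:print(uv,plane(a,*uv,18))
```

```text
[607.64308991 -26.75200282 100.        ]
296.2011557931117 221.0705986548564
(237, 129) [742.97169435 100.421647    18.        ]
(350, 172) [ 627.63969585 -184.95591533   18.        ]
(327, 231) [ 478.48066677 -123.29548767   18.        ]
(211, 187) [592.36862935 165.2676299   18.        ]
```

View pics/crop1.png

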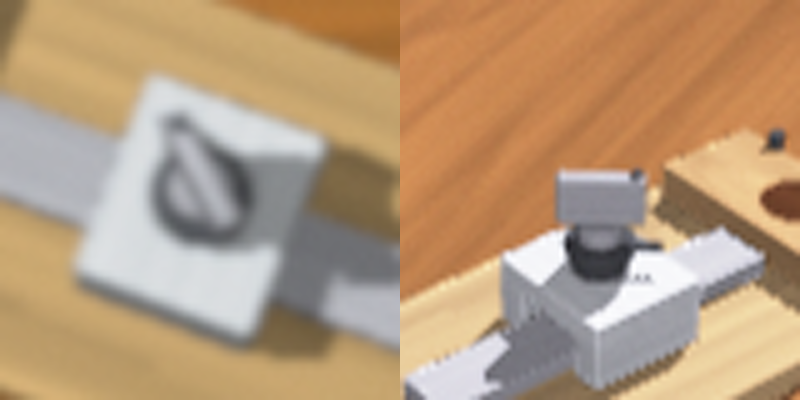

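Right crop: the upright wing has its pin end at about (640,175). Left crop: the bar's top runs from the pin at (175,120) to (232,220), so its yaw is about 30°. I'll triangulate and start moving.

```bash
python3 - <<'E'
from h import *
a=load('top1');b=load('scene1')
print(plane(a,288.6,173.3,114),plane(b,296.5,215.8,114))
p=plane(a,258+175/6.67,148+120/6.67,114);q=plane(a,258+232/6.67,148+220/6.67,114);d=p-q;print(d,np.degrees(np.arctan2(d[1],d[0])))
p=plane(b,256+238/5,181+176/5,114);q=plane(b,256+160/5,181+175/5,114);d=p-q;print(d,np.degrees(np.arctan2(d[1],d[0])))
E
python3 -m jog '{"claw":[0,0,0,0,0],"delta_pos":[[2.2,3.4,0],[4.4,6.8,0],[6.6,10.2,0],[8.8,13.6,0],[11,17,0]],"roll":[3,6,9,12,16]}'
```

```text
[603.68594992 -27.84279808 114.        ] [606.79612684 -23.9713776  114.        ]
[36.06611667 19.51733415  0.        ] 28.42022672859198
[34.39568511 18.4267325   0.        ] 28.179201824930956
time_s: 0.52
eef_pos: [282.8, -506.6, 213.6]
orientation: [-180.0, -0.0, 30.4]
force: [1.3, 0.3, -0.4]
finger_gap: 90.9
```

```bash
python3 -m jog '{"claw":[0,0,0,0,0],"delta_pos":[[2.25,3.4,0],[4.5,6.8,0],[6.75,10.2,0],[9,13.6,0],[11.25,17,0]],"roll":[0,0,0,0,0]}'; python3 -m jog '{"claw":[0,0,0,0,0],"delta_pos":[[2.25,3.4,0],[4.5,6.8,0],[6.75,10.2,0],[9,13.6,0],[11.25,17,0]],"roll":[0,0,0,0,0]}';python3 -m jog '{"claw":[0,0,0,0,0],"delta_pos":[[2.25,3.4,0],[4.5,6.8,0],[6.75,10.2,0],[9.7,14,0],[9.7,14,0]],"roll":[0,0,0,0,-1]}'
python3 - <<'E'
from h import *
c=shot('wrist','w1');s=robot.sense();print(s['eef_pos'],s['orientation'],s['torque'],np.round(c['pose'],2).tolist(),c['fx'])
E
```

```text
time_s: 0.93
eef_pos: [395.4, -336.6, 213.9]
orientation: [-180.0, 0.0, 30.2]
force: [0.6, -0.4, 0.4]
finger_gap: 91.6
time_s: 1.35
eef_pos: [508.0, -166.5, 213.9]
orientation: [-180.0, 0.0, 30.3]
force: [0.8, -0.2, 0.5]
finger_gap: 91.3
time_s: 1.77
eef_pos: [607.1, -24.2, 214.0]
orientation: [180.0, -0.1, 29.4]
force: [-0.1, 0.3, 0.0]
finger_gap: 91.2
[606.20396685 -25.31188335 213.69765983] [-1.79992620e+02 -2.49962685e-02  2.93294604e+01] [0.01257755 0.01575585 0.01183989] [[0.49, -0.84, -0.24, 676.35], [-0.87, -0.47, -0.14, 15.79], [-0.0, 0.28, -0.96, 384.23], [0.0, 0.0, 0.0, 1.0]] 378.1722864988854
```

View pics/w1.png

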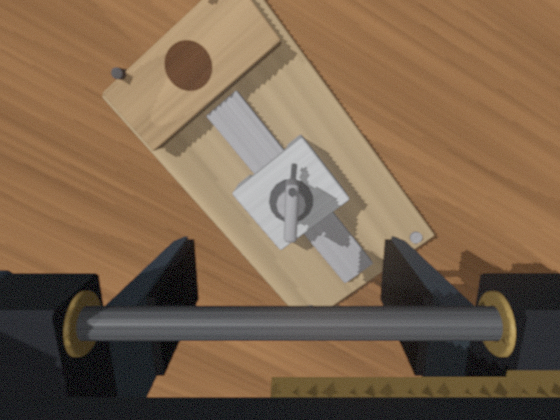

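The wing is seen nearly end-on: pin at (293,190), far end (290,241), ring centre (291,201), pointer tip (294,166).

Run:
```python
from h import *
c=load('w1')
p=plane(c,292.8,185,114);q=plane(c,290,242,114);d=p-q
print('bar',(p+q)/2,np.linalg.norm(d),np.degrees(np.arctan2(d[1],d[0])))
print('ring',plane(c,291.5,201,76))
K=[plane(c,*x,58) for x in((303,136),(349,196),(284,248),(233,192))]
print('car',sum(K)/4,[ (np.linalg.norm((K[i]-K[i-1])[:2]),np.degrees(np.arctan2(*(K[i]-K[i-1])[1::-1]))) for i in range(4)])
t=plane(c,294,166,72);r=plane(c,291.5,201,76);print('pointer',np.degrees(np.arctan2(*(t-r)[1::-1])))
B=[plane(c,*x,40) for x in((280,41),(157,149))];print('board edge',B)
```

```text
bar [606.47112186 -25.66474996 114.        ] 44.4331993463398 26.87180861111312
ring [606.74537207 -25.89152957  76.        ]
car [608.36290591 -25.70464393  58.        ] [(np.float64(78.51003109476031), np.float64(-22.08111463247267)), (np.float64(66.83770620225692), np.float64(-112.25583286882119)), (np.float64(76.21430103587815), np.float64(160.0023959938837)), (np.float64(69.64120917901992), np.float64(69.68169412822054))]
pointer 25.425972229146186
board edge [array([714.39899018,  46.01523845,  40.        ]), array([581.0494606 ,  99.18652253,  40.        ])]
```

```bash
python3 -m jog '{"claw":[0,0,0,0,0],"delta_pos":[[0,0,-4],[0,0,-8],[0,0,-12],[0,0,-12.4],[0,0,-12.4]],"roll":[0,-1,-2,-2,-2]}';python3 -m jog '{"claw":[0,0],"delta_pos":[[0,0,0],[0,0,0]],"roll":[0,0]}'; python3 -c "
from h import *
s=robot.sense();print(s['eef_pos'],s['orientation'],s['torque'],s['joint_pos'])"
```

```text
time_s: 2.23
eef_pos: [602.4, -28.9, 88.2]
orientation: [-179.9, 0.2, 27.3]
force: [-0.9, -1.5, -0.1]
finger_gap: 91.2
time_s: 2.4
eef_pos: [605.8, -28.9, 92.5]
orientation: [179.9, -0.2, 27.3]
force: [0.2, 0.2, 0.7]
finger_gap: 91.2
[605.82568053 -28.86870934  92.51212725] [ 1.79899760e+02 -1.57403115e-01  2.72651948e+01] [ 0.0062568  -0.05164081  0.02155828] [-4.92939272e+00  2.30790311e+01  1.12976260e+02 -1.39407136e-03
  4.37581002e+01  5.78065555e+01]
```

```bash
python3 -m jog '{"claw":[0,0,0,100,150],"delta_pos":[[0.2,0.28,-0.1],[0.2,0.28,-0.1],[0.2,0.28,-0.1],[0.2,0.28,-0.1],[0.2,0.28,-0.1]],"roll":[0,0,0,0,0]}'; python3 -c "
from h import *
s=robot.sense();print(s['eef_pos'],s['orientation'],s['force'],s['torque'])"
```

```text
time_s: 2.82
eef_pos: [606.5, -25.6, 89.2]
orientation: [180.0, -0.0, 27.3]
force: [0.2, -0.1, -1.0]
finger_gap: 80.7
[606.45625905 -25.63476311  89.24610289] [ 1.79988806e+02 -1.75013687e-02  2.72623812e+01] [ 0.15509985 -0.10682655 -0.99980872] [0.01216045 0.0081901  0.01662552]
```

Well centred, so I'll close.

```bash
python3 -m jog '{"claw":[255,255,255,255,255],"delta_pos":[[0,0,0],[0,0,0],[0,0,0],[0,0,0],[0,0,0]],"roll":[0,0,0,0,0]}';python3 -m jog '{"claw":[255,255,255,255,255],"delta_pos":[[0,0,0],[0,0,0],[0,0,0],[0,0,0],[0,0,0]],"roll":[0,0,0,0,0]}'; python3 -c "
from h import *
s=robot.sense();print(s['eef_pos'],s['orientation'],s['force'],s['torque'],s['finger_gap'])"
```

```text
time_s: 3.23
eef_pos: [606.4, -25.7, 88.9]
orientation: [-180.0, 0.0, 27.3]
force: [-0.6, 0.5, 0.1]
finger_gap: 47.4
time_s: 3.65
eef_pos: [606.4, -25.7, 88.9]
orientation: [-180.0, 0.0, 27.3]
force: [0.5, 0.9, 0.2]
finger_gap: 14.1
[606.35321411 -25.65522387  88.90581621] [-1.79997132e+02  7.23691871e-04  2.72516693e+01] [0.45753033 0.92924833 0.21271498] [0.01156154 0.02337344 0.0176833 ] 14.08186482831594
```

```bash
python3 -m jog '{"claw":[255,255,255,255],"delta_pos":[[0,0,0],[0,0,0],[0,0,0],[0,0,0]],"roll":[0,0,0,0]}';cat > s.py <<'E'
from h import *
s=robot.sense();print('yaw',s['orientation'][2].round(2),'F',s['force'].round(1),'T',s['torque'].round(3),s['eef_pos'].round(1),s['finger_gap'].round(1),'q6',s['joint_pos'][5].round(1),'e6',s['effort'][5].round(3))
E
python3 s.py
```

```text
time_s: 3.98
eef_pos: [606.6, -25.8, 89.0]
orientation: [180.0, -0.0, 27.3]
force: [2.7, -2.1, -2.0]
finger_gap: 10.1Traceback (most recent call last):
  File "s.py", line 2, in <module>
    s=robot.sense();print('yaw',s['orientation'][2].round(2),'F',s['force'].round(1),'T',s['torque'].round(3),s['eef_pos'].round(1),s['finger_gap'].round(1),'q6',s['joint_pos'][5].round(1),'e6',s['effort'][5].round(3))
                                                                                                                                    ^^^^^^^^^^^^^^^^^^^^^
AttributeError: 'float' object has no attribute 'round'
```

```bash
cat > s.py <<'E'
import sys
from h import *
s=robot.sense();T=s['torque'];print('yaw',round(s['orientation'][2],2),'F',s['force'].round(1),'T',T.round(3),s['eef_pos'].round(1),round(s['finger_gap'],1),'q6',round(s['joint_pos'][5],1),'e6',round(s['effort'][5],3))
if abs(T[2])>0.17: sys.exit(1)   # stop a chain of moves once the moment jumps
E
python3 s.py; python3 -m jog '{"claw":[255,255,255,255,255],"delta_pos":[[0,0,0],[0,0,0],[0,0,0],[0,0,0],[0,0,0]],"roll":[-4,-8,-12,-12,-12]}'>/dev/null; python3 s.py && python3 -m jog '{"claw":[255,255,255,255,255],"delta_pos":[[0,0,0],[0,0,0],[0,0,0],[0,0,0],[0,0,0]],"roll":[-4,-8,-12,-12,-12]}'; python3 s.py
```

```text
yaw 27.26 F [ 2.7 -2.1 -2. ] T [-0.421 -0.492  0.043] [606.6 -25.8  89. ] 10.1 q6 58.1 e6 0.022
yaw 15.38 F [ 3.4 -3.5 -2.2] T [-0.789 -0.608  0.004] [606.6 -25.8  89. ] 9.5 q6 70.0 e6 0.533
time_s: 4.82
eef_pos: [606.7, -25.9, 89.0]
orientation: [180.0, -0.0, 3.4]
force: [3.0, -4.7, -2.4]
finger_gap: 9.8
yaw 3.39 F [ 3.  -4.7 -2.4] T [-0.961 -0.634 -0.057] [606.7 -25.9  89. ] 9.8 q6 82.0 e6 0.327
```

```bash
python3 -m jog '{"claw":[255,255,255],"delta_pos":[[0,0,0],[0,0,0],[0,0,0]],"roll":[-4,-4,-4]}'>/dev/null; python3 s.py && python3 -m jog '{"claw":[255,255,255],"delta_pos":[[0,0,0],[0,0,0],[0,0,0]],"roll":[-4,-4,-4]}'>/dev/null;  python3 s.py && python3 -m jog '{"claw":[255,255,255],"delta_pos":[[0,0,0],[0,0,0],[0,0,0]],"roll":[-4,-4,-4]}'>/dev/null;  python3 s.py
```

```text
yaw -0.61 F [ 3.7 -5.  -2.2] T [-0.997 -0.674 -0.044] [606.7 -25.9  89. ] 10.3 q6 86.0 e6 0.293
yaw -4.61 F [ 4.2 -4.1 -2.5] T [-0.96  -0.726 -0.043] [606.7 -25.9  89. ] 9.6 q6 90.0 e6 0.293
yaw -8.61 F [ 3.9 -5.  -3.2] T [-0.941 -0.785  0.041] [606.7 -25.9  89. ] 9.5 q6 94.0 e6 0.293
```

```bash
sed -i "s/^if .*/if abs(T[2])>0.17 or s['effort'][5]>0.4: sys.exit(1)/" s.py
python3 -m jog '{"claw":[255,255,255],"delta_pos":[[0,0,0],[0,0,0],[0,0,0]],"roll":[-4,-4,-4]}'>/dev/null; python3 s.py && python3 -m jog '{"claw":[255,255,255],"delta_pos":[[0,0,0],[0,0,0],[0,0,0]],"roll":[-4,-4,-4]}'>/dev/null;  python3 s.py && python3 -m jog '{"claw":[255,255,255],"delta_pos":[[0,0,0],[0,0,0],[0,0,0]],"roll":[-4,-4,-4]}'>/dev/null;  python3 s.py && python3 -m jog '{"claw":[255,255,255],"delta_pos":[[0,0,0],[0,0,0],[0,0,0]],"roll":[-4,-4,-4]}'>/dev/null;  python3 s.py
```

```text
yaw -12.59 F [ 3.2 -4.7 -2.2] T [-0.903 -0.72   0.238] [606.7 -25.9  89. ] 9.7 q6 98.0 e6 0.571
yaw -12.59 F [ 3.2 -4.7 -2.2] T [-0.903 -0.72   0.238] [606.7 -25.9  89. ] 9.7 q6 98.0 e6 0.571
yaw -12.59 F [ 3.2 -4.7 -2.2] T [-0.903 -0.72   0.238] [606.7 -25.9  89. ] 9.7 q6 98.0 e6 0.571
yaw -12.59 F [ 3.2 -4.7 -2.2] T [-0.903 -0.72   0.238] [606.7 -25.9  89. ] 9.7 q6 98.0 e6 0.571
```

```bash
python3 -m jog '{"claw":[255,255,255],"delta_pos":[[0,0,0],[0,0,0],[0,0,0]],"roll":[-2,-2,-2]}'>/dev/null; python3 s.py
```

```text
yaw -14.57 F [ 3.4 -3.9 -2.3] T [-0.857 -0.704  0.264] [606.7 -25.9  89. ] 9.8 q6 100.0 e6 0.452
```

```bash
for i in 1 2 3; do python3 -m jog '{"claw":[255],"delta_pos":[[0,0,0]],"roll":[0]}'>/dev/null; python3 s.py; done
```

```text
yaw -14.56 F [ 4.  -4.3 -2.2] T [-0.908 -0.721  0.289] [606.7 -25.9  89. ] 9.8 q6 99.9 e6 0.312
yaw -14.56 F [ 3.6 -4.5 -2.4] T [-0.915 -0.788  0.244] [606.7 -25.9  89. ] 9.9 q6 99.9 e6 0.297
yaw -14.56 F [ 4.3 -5.4 -3. ] T [-0.915 -0.789  0.297] [606.7 -25.9  89. ] 9.7 q6 99.9 e6 0.296
```

```bash
python3 -m jog '{"claw":[255,255,255],"delta_pos":[[0,0,0],[0,0,0],[0,0,0]],"roll":[-2,-3,-3]}'>/dev/null; python3 s.py;  for i in 1 2 3; do python3 -m jog '{"claw":[255],"delta_pos":[[0,0,0]],"roll":[0]}'>/dev/null; python3 s.py; done
```

```text
yaw -17.62 F [ 3.5 -5.4 -1.7] T [-0.888 -0.79   0.328] [606.7 -25.9  89. ] 9.7 q6 103.0 e6 0.816
yaw -17.56 F [ 3.3 -3.9 -1.8] T [-0.94  -0.74   0.394] [606.7 -25.9  89. ] 9.7 q6 103.0 e6 0.449
yaw -17.55 F [ 3.7 -4.6 -2.2] T [-0.938 -0.817  0.368] [606.7 -25.9  89. ] 10.0 q6 102.9 e6 0.365
yaw -17.55 F [ 4.6 -4.1 -2.6] T [-0.916 -0.74   0.344] [606.7 -25.9  89. ] 9.8 q6 102.9 e6 0.357
```

Snug at about 0.36 N m, at most 0.16 rad past the bottom. Now I'll back off 90°.

```bash
python3 -m jog '{"claw":[255,255,255,255,255],"delta_pos":[[0,0,0],[0,0,0],[0,0,0],[0,0,0],[0,0,0]],"roll":[6,12,18,24,30]}'>/dev/null; python3 s.py;python3 -m jog '{"claw":[255,255,255,255,255],"delta_pos":[[0,0,0],[0,0,0],[0,0,0],[0,0,0],[0,0,0]],"roll":[6,12,18,24,30]}'>/dev/null; python3 s.py;python3 -m jog '{"claw":[255,255,255,255,255],"delta_pos":[[0,0,0],[0,0,0],[0,0,0],[0,0,0],[0,0,0]],"roll":[6,12,18,24,30]}'>/dev/null; python3 s.py;python3 -m jog '{"claw":[255,255,255,255],"delta_pos":[[0,0,0],[0,0,0],[0,0,0],[0,0,0]],"roll":[0,0,0,0]}';python3 s.py
python3 -c "
from h import *
c=shot('scene','s2');a=shot('top','t2')
f=lambda c,u,v,r,s:cv2.resize(c['pixels'][v-r:v+r,u-r:u+r,::-1],(s,s),interpolation=cv2.INTER_CUBIC)
cv2.imwrite('pics/crop2.png',np.hstack([f(a,288,178,40,400),f(c,296,221,50,400)]))"
```

```text
yaw 12.7 F [ 3.6 -2.3 -2. ] T [-0.431 -0.759  0.   ] [606.7 -25.7  89. ] 9.6 q6 72.7 e6 2.61
yaw 42.69 F [ 2.2 -0.1 -1.9] T [-0.026 -0.614 -0.012] [606.5 -25.5  89. ] 9.6 q6 42.7 e6 2.608
yaw 72.7 F [1.6 0.7 0.4] T [ 0.16  -0.356 -0.04 ] [606.3 -25.3  89. ] 10.1 q6 12.7 e6 2.608
time_s: 8.4
eef_pos: [606.3, -25.5, 89.0]
orientation: [-180.0, -0.0, 72.1]
force: [0.8, 1.9, 0.8]
finger_gap: 9.8
yaw 72.14 F [0.8 1.9 0.8] T [ 0.577 -0.269 -0.002] [606.3 -25.5  89. ] 9.8 q6 13.2 e6 -0.001
```

View pics/crop2.png

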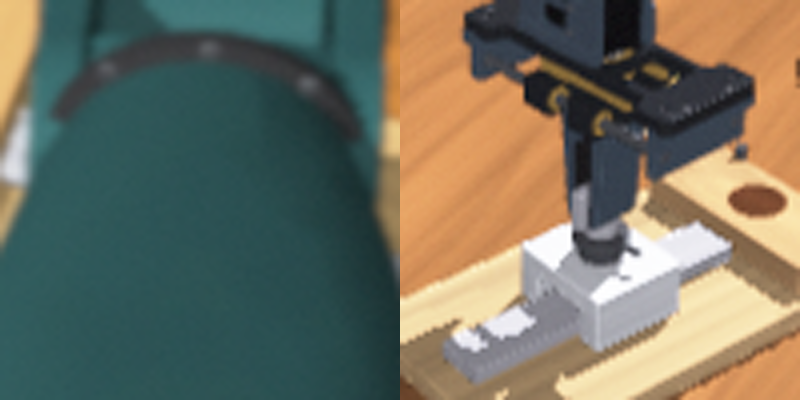

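The wing turned back 90°, and the pointer at (638,252) on the ring stayed put. The carriage has about 72 mm to go along (0.371, 0.929), so I'll push it by the held wing.

```bash
python3 -m jog '{"claw":[255,255,255,255,255],"delta_pos":[[0.37,0.93,0],[0.74,1.86,0],[1.11,2.79,0],[1.67,4.18,0],[2.22,5.57,0]],"roll":[0,0,0,0,0]}'>/dev/null; python3 s.py; python3 -m jog '{"claw":[255,255,255],"delta_pos":[[0.15,0.37,0],[0.3,0.74,0],[0.3,0.74,0]],"roll":[0,0,0]}'>/dev/null; python3 s.py;  python3 -m jog '{"claw":[255,255,255],"delta_pos":[[0.07,0.19,0],[0.07,0.19,0],[0.07,0.19,0]],"roll":[0,0,0]}'>/dev/null; python3 s.py
```

```text
yaw 72.25 F [ 1.2 -6.1  1. ] T [-1.249 -0.318 -0.045] [629.   30.9  88.9] 9.5 q6 18.5 e6 -0.604
yaw 72.28 F [3.2 1.9 0.1] T [ 0.437 -0.751  0.052] [632.1  38.3  89. ] 9.7 q6 19.0 e6 0.183
yaw 72.23 F [ 3.5  0.7 -0.9] T [ 0.131 -0.847  0.088] [632.4  39.2  89. ] 10.0 q6 19.2 e6 0.041
```

```bash
for i in 1; do python3 -m jog '{"claw":[255,255,255],"delta_pos":[[0.07,0.19,0],[0.07,0.19,0],[0.07,0.19,0]],"roll":[0,0,0]}'>/dev/null; python3 s.py; python3 -m jog '{"claw":[255,255,255],"delta_pos":[[0.07,0.19,0],[0.07,0.19,0],[0.07,0.19,0]],"roll":[0,0,0]}'>/dev/null; python3 s.py; done
```

```text
yaw 72.25 F [ 2.6 -3.5 -0.5] T [-0.766 -0.819 -0.054] [633.1  41.   89. ] 10.0 q6 19.4 e6 0.004
yaw 72.27 F [  0.9 -11.    1.6] T [-2.175 -0.43   0.033] [633.5  42.3  88.9] 10.0 q6 19.5 e6 0.019
```

Force along the rail rose to about 10 N after 73 mm, so the carriage is against the board. Release and rise.

```bash
python3 -m jog '{"claw":[0,0,0,0,0],"delta_pos":[[0,0,0],[0,0,0],[0,0,0],[0,0,0],[0,0,0]],"roll":[0,0,0,0,0]}'>/dev/null; python3 s.py; python3 -m jog '{"claw":[0,0,0,0,0],"delta_pos":[[0,0,0],[0,0,0],[0,0,2],[0,0,6],[0,0,10]],"roll":[0,0,0,0,0]}'; python3 -m jog '{"claw":[0,0,0],"delta_pos":[[0,0,3],[0,0,3],[0,0,3]],"roll":[0,0,0]}'; python3 -c "
from h import *
shot('wrist','w3')"
```

```text
yaw 72.26 F [-0.4 -0.2 -0.1] T [-0.017 -0.067 -0.039] [633.5  43.3  88.8] 40.3 q6 19.5 e6 -0.0
time_s: 10.75
eef_pos: [632.5, 43.1, 188.9]
orientation: [-179.8, 0.1, 72.3]
force: [0.3, 0.7, 1.5]
finger_gap: 73.6
time_s: 11.0
eef_pos: [634.5, 43.2, 220.8]
orientation: [179.8, -0.1, 72.3]
force: [0.3, 0.7, 0.8]
finger_gap: 90.5
```

View pics/w3.png

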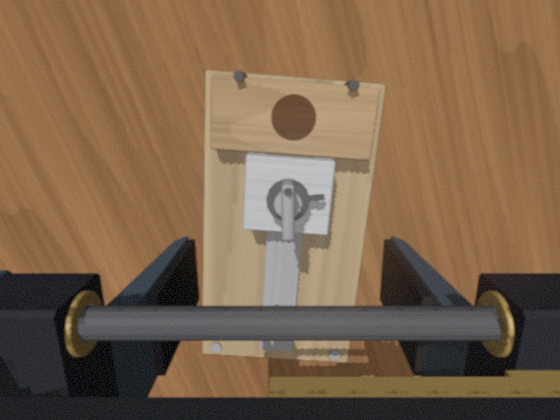

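The carriage's top edge (about 155 px) is at the board's edge. The pin end points up the rail at (288,186) and the ring's pointer points right at (323,198), close to a quarter turn. A numeric check follows.

Run:
```python
from h import *
c=load('w3');ang=lambda p,q:np.degrees(np.arctan2(*(p-q)[1::-1]))
b=ang(plane(c,288,183,114),plane(c,288,240,114));p=ang(plane(c,324,198,73),plane(c,288,202,73));print('bar',b,'ptr',p,'screw rad',np.radians(b-p))
A,B=plane(c,212,149,40)[:2],plane(c,371,159,40)[:2];n=np.array([-(B-A)[1],(B-A)[0]]);n/=np.linalg.norm(n)
for x in((247,153),(334,158)):print('gap mm',(A-plane(c,*x,58)[:2])@n)
```

```text
bar 72.25088513762293 ptr -11.196290940554201 screw rad 1.45642797405564
gap mm -0.8433891657885922
gap mm -1.2503329295058807
```

```bash
python3 s.py; python3 -c "
from bench import robot
print(robot.hand_in())"
```

```text
yaw 72.25 F [ 0.   0.3 -0.3] T [-0.062 -0.053 -0.012] [633.5  43.2 218.9] 91.0 q6 19.5 e6 0.002
the job is handed in; nothing more can be done
None
```

The jig slide is set: thumbscrew snugged and backed off a quarter turn, carriage home against the pine board, and the job handed in at about 11 s of the 61 s. `hand_in` gives no verdict, so the results below are from my own checks.

- **Snug:** I turned the wing clockwise until the wrist moment jumped, after about 40°. I stopped at about 0.36 N m, at most about 0.16 rad past the bottom.
- **Back-off:** I turned it back 90°. In the last wrist picture the wing stands about 1.46 rad from the pointer. The commanded turn was 1.57, and both are within the allowed 1.27–1.87.
- **Carriage:** I pushed it about 73 mm by the held wing, until the force along the rail rose to about 10 N. The last picture puts the gap to the board at −0.8 to −1.3 mm, which is zero within the roughly 2 mm calibration.
- **Release:** The gripper is open, clear above the jig and reads near-zero force. The arm never came near the bystanders, but I did not measure them again afterwards.

**Checks that disagreed:** the wrist moment was noisy by about 0.04 N m and read near zero, sometimes slightly negative, during free turning instead of about 0.05. The torque of joint 6 did not follow the screw moment, so I ignored it after the bottom was found.

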